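# Press the oblong snack cup into the feeding case

### The job

Pack the baby's feeding case: pick up the oblong snack cup with the flip-top lid and press it, upright, down into the empty oblong cutout of the case's wooden insert until it is fully home on the cutout's floor, then let go. The glass jar already packed in the case must stay standing in its own cutout.

Things in the scene. Friction and masses are not known exactly. Their poses are not given: they have to be found in the camera images.
- snack_cup: The cup to pack, loose on the ledge: upright rounded-corner block 72 mm long (its x) by 42 mm wide (y), blue plastic with a flush white flip-top lid, 79 mm tall plus a flat 3 mm panel on top; 0.11 kg. Origin: centre of the underside, z up. Grip across the 42 mm, near the top. Same turned half round. A round cup of like blue plastic and a glass jar, both lower, stand near; the three swap places.
- case: Feeding case, fixed: grey shell 182 (its x) by 252 mm (y), 48 mm high, with a rigid plywood insert, its top 45 mm above the ledge; the 22 mm high lid lies open on the +x side, to 283 mm from the origin. Origin: centre of the underside, at ledge height, z up. Cutouts: one oblong at y = -60 mm, two round of 54 mm at y = +60, x = -41 (holds the jar) and +41 mm (empty).
- oblong_cutout (a point): Floor centre of the oblong cutout, 28 mm below the insert's top; x along its long side, z up. 88 (x) by 58 mm, the rim flared over the top 14 mm to 102 by 72 at the mouth. In each long side a sprung, sloping rubber tab 36 mm long; they leave 39 mm between, 7 mm above the floor: the cup stops on them about 10 mm high and takes a push of 5 to 10 N to the floor. Its lid is then 51 mm above the insert.
- jar: Glass jar with a steel lid, 48 mm in diameter, 70 mm tall, standing loose (3 mm of play all round) in the round cutout at x = -41, y = +60 mm of the case, its top 87 mm above the ledge. Origin: centre of its underside, z up. It stays there.
There are look-alikes about, which are no part of the job. What is shaped like the snack_cup but black, orange or turquoise is not meant.

How it is judged:
By the outcome, as a careful person would: the job done as asked, in the order asked, and still so for the second after the job is handed in, with the robot touching nothing.
It also fails if it takes over 42 s, if anything falls off the work surface, if the arm or the gripper's body presses on something with over 40 N, if the wrist force passes 120 N, or if a joint passes its speed limit or range.

### The arm

A 6-joint arm with a two-finger parallel gripper is mounted at the origin on the work surface. World frame = base frame: x ahead of the robot, y to its left, z up, the work surface at z = 0. Lengths are in m, angles in degrees, forces in N, time in s.
With the tool pointing down it reaches from about 0.25 to 0.725 m from the base axis. Payload 9.7 kg.
Tool frame: the origin (TCP) lies midway between the tips of the shut fingers; the grasp point (between the pads) lies 19 mm behind it; z points along the fingers, y is the line along which they close (so a half turn about z gives the same grasp; the last joint's range is limited). The gripper opens to 85 mm and grips with 20 to 120 N. Pads are 22 mm wide; open, the fingers measure 114 mm over their backs; the gripper's body (76 mm by 85 mm) begins 54 mm behind the grasp point. The pads swing forward as they close: fully open they stand 13 mm farther back than shut.
Start: joints at [-76.49, 4.979, 10.078, 95.1, 0, 90], TCP at [0.128, -0.535, 0.231] pointing down, gripper open.
Joint ranges: [-179.16, 179.16], [-48.56, 103.87], [-65.8, 70.77], [-126.05, 130.52], [-82.76, 87.17], [-180, 180]. Speed limits (degrees/s): [127.2, 127.2, 147.25, 180, 180, 180].

### API

Orientations are given as [roll, pitch, yaw] about the fixed x, y, z axes, in that order (R = Rz(yaw) Ry(pitch) Rx(roll)).
In Python, from workcell import bot gives the robot as it stands.
- The arm moves only by the shell command python3 -m crank 'ROWS' [FORCE]. ROWS is JSON, a list of rows, each an object with "gripper": the finger opening in mm, from 0 to 85.4; "travel": the shift along the tool's x, y, z in mm, a list of three; "twist": the turn, a rotation vector about the tool's x, y, z in rad, a list of three. In form: [{"gripper": gripper, "travel": [tx, ty, tz], "twist": [rx, ry, rz]}, ...]. A call has 1 to 12 rows; each row shifts and turns the commanded pose from where the row before left it, along the tool's axes as they then stand; what a row does not reach is not made up. A row lasts 1/8 s, in which the tool goes at most 62.5 mm and 10.7 degrees, less where a joint would pass 70% of its speed; a pose out of reach is approached as far as the arm can. A call is refused whole if a number of a shift passes 62.5 or a number of a turn 0.188, either way. A call with a gripper value outside its range is refused whole. The fingers move at their own pace and stop on an object; FORCE is the grip in N (left out, the last holds). Time passes only in rows, so rows that do not move let the fingers close. It gives the time, the measured TCP pose, the force, the opening and the grip force at its end, in the units of the state.
- bot.get_obs(): the state, without advancing time (a new reading comes with each control period).
- bot.camera(name): name is "scene" or "side" or "wrist"; returns the picture (480x640x3 uint8, red, green, blue); there is no depth.
- bot.calibration(name): a dict with "vfov" (degrees; the focal length in pixels is half the picture's height over the tangent of half this angle, whatever the lens; pixels are square), "cx", "cy" (the principal point, pixels), "camera_from_world" (4x4, takes a point from world to camera coordinates). Camera axes: x right, y down, z forward; pixel columns grow to the right and rows downward; lengths in m; the calibration is good to about 2 mm. A picture is of the moment at which its call begins: read the wrist's pose just before it. calibration takes no time and is no camera call; for the wrist camera it gives the pose at the moment of the call.
- bot.job_done(): hands the job in; it is judged then, once.
The state is a dict: "time": time; "q": joint angles; "qd": joint speeds; "joint_efforts": joint torques, N m; "ee_pos": TCP position; "tcp_rot": TCP orientation; "wrist_force": force on the tool from outside, world axes, zero at the start; "torque": the same for the moment, N m; "opening": finger opening in m; "grasp_force": force on a finger pad.
Only numpy, scipy, OpenCV 4.12 (cv2) and the standard library are available. Lean on these libraries where they do the work, as an engineer would, in place of code of your own. Each camera call takes 0.05 s, during which the arm holds its last target. There are 200 camera calls.

## Working session

There is one attempt and no reset: what is moved stays moved. The work goes in short steps, Python scripts to look and compute and a shell command to move; the robot and the scene stay as the last step left them, time stands still between calls to the robot, and variables do not carry over. Pictures are saved under pics/ and viewed, at most 10 in all, crops included, and the job is handed in when it is done.

```bash
mkdir -p pics; python3 - <<'E'
from workcell import bot
import cv2,numpy as np
for n in ["scene","side","wrist"]:
    c=bot.calibration(n); print(n,c["vfov"],c["cx"],c["cy"],[k for k in c],np.round(c["camera_from_world"],4).tolist())
    cv2.imwrite(f"pics/{n}0.png",bot.camera(n)[:,:,::-1])
o=bot.get_obs();print(o)
E
```

```text
scene 50.711726594113145 317.425803272888 239.06283450561318 ['vfov', 'cx', 'cy', 'camera_from_world'] [[-0.328, 0.9445, -0.0179, 0.0432], [0.6194, 0.2007, -0.759, -0.2386], [-0.7133, -0.2601, -0.6508, 1.3899], [0.0, 0.0, 0.0, 1.0]]
side 50.593015092621876 317.33723914945176 240.03061886078171 ['vfov', 'cx', 'cy', 'camera_from_world'] [[-0.9552, -0.2959, 0.0078, 0.4231], [-0.2178, 0.6845, -0.6957, 0.0579], [0.2006, -0.6663, -0.7182, 1.0514], [0.0, 0.0, 0.0, 1.0]]
wrist 64.91218333174243 321.3653477397385 241.03949601216004 ['vfov', 'cx', 'cy', 'camera_from_world'] [[0.2343, -0.9722, -0.0013, -0.5493], [-0.9311, -0.2248, 0.2871, -0.0374], [-0.2794, -0.0661, -0.9579, 0.3788], [0.0, 0.0, 0.0, 1.0]]
{'time': 0.15, 'q': array([-7.64895363e+01,  5.00377719e+00,  1.00462962e+01,  9.51022342e+01,
       -2.82406129e-04,  8.99995135e+01]), 'qd': array([-0.05544136, -0.08984544,  0.17181015, -0.0045617 ,  0.0262717 ,
        0.00495963]), 'joint_efforts': array([-1.26757732e-04, -5.20763826e+01,  4.65042365e+01,  1.38996411e-02,
        4.31915180e-05,  6.79498868e-06]), 'ee_pos': array([ 0.12844765, -0.53459888,  0.23075942]), 'tcp_rot': array([-1.79940285e+02,  2.81898963e-04,  1.35109504e+01]), 'wrist_force': array([-0.05906776, -0.03048502, -0.56710107]), 'torque': array([-0.01785535,  0.00260089, -0.00511628]), 'grasp_force': 0.0, 'opening': 0.08585117204270583}
```

View pics/scene0.png

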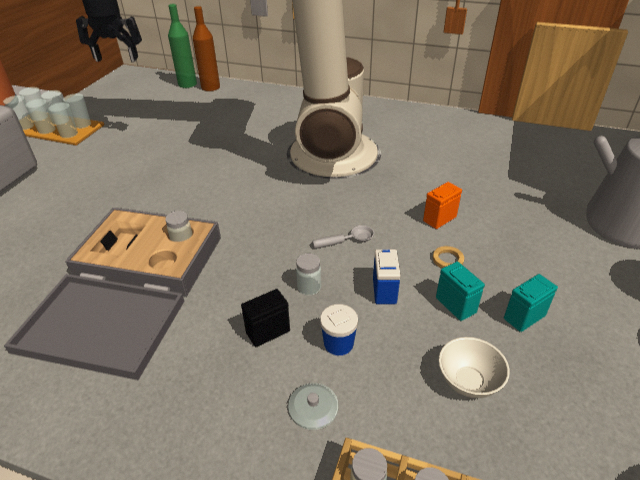

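View pics/side0.png

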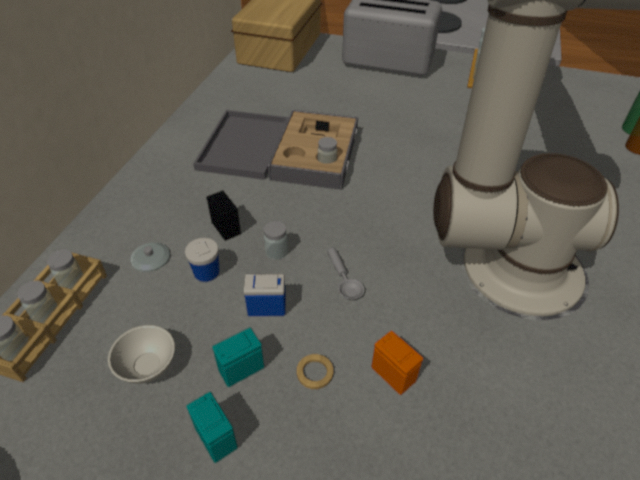

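Scene: the blue oblong cup is at about (386,275), the case at (145,250) with the jar at (178,228), and the empty oblong cutout at (118,242). I'll enlarge these.

```bash
python3 - <<'E'
import cv2,numpy as np
s=cv2.imread("pics/scene0.png");d=cv2.imread("pics/side0.png")
def crop(im,x,y,w,h,f): return cv2.resize(im[y:y+h,x:x+w],None,fx=f,fy=f,interpolation=cv2.INTER_CUBIC)
a=np.hstack([crop(s,60,200,170,100,2.5*0.94117647),crop(s,360,235,80,80,3.125*0.94117647*1.0)[:235]]) if 0 else None
A=cv2.resize(s[200:300,60:226],(498,300),interpolation=2);B=cv2.resize(s[240:310,355:425],(300,300),interpolation=2)
C=cv2.resize(d[100:200,260:370],(330,300),interpolation=2);D=cv2.resize(d[260:330,230:300],(300,300),interpolation=2)
o=np.zeros((600,800,3),np.uint8);o[:300,:498]=A;o[:300,500:]=B;o[300:,:330]=C;o[300:,500:]=D
cv2.imwrite("pics/m.png",o)
E
```

```text
(no output)
```

View pics/m.png

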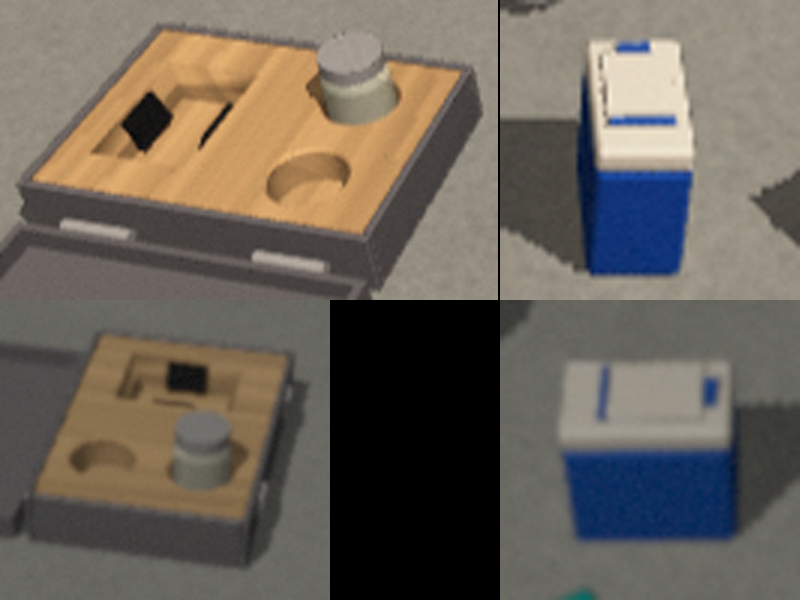

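```bash
cat > h.py <<'E'
import numpy as np,cv2
from workcell import bot
from scipy.optimize import least_squares
def proj(c,P):
    p=np.c_[P,np.ones(len(P))]@np.array(c["camera_from_world"])[:3].T
    f=240/np.tan(np.radians(c["vfov"]/2))
    return p[:,:2]/p[:,2:]*f+[c["cx"],c["cy"]]
def place(P,x,y,z,yaw):
    c,s=np.cos(yaw),np.sin(yaw); P=np.asarray(P,float)
    return np.c_[P[:,0]*c-P[:,1]*s+x,P[:,0]*s+P[:,1]*c+y,P[:,2]+z]
def fit(obs,x0,zfix=None):   # obs: list of (calib,P,uv)
    def r(v):
        z=v[3] if zfix is None else zfix
        return np.concatenate([(proj(c,place(P,v[0],v[1],z,v[2]))-uv).ravel() for c,P,uv in obs])
    s=least_squares(r,list(x0)+([0] if zfix is None else []),loss='soft_l1'); return s.x,np.round(s.fun.reshape(-1,2),1).tolist()
E
python3 - <<'E'
from h import *
s,d=bot.calibration("scene"),bot.calibration("side")
K=np.array([[-91,-126,48],[-91,126,48],[91,-126,48],[91,126,48]])/1000
a=np.array([[112.7,209],[218.3,222.7],[67.3,262.3],[183.3,280]])
b=np.array([[356.7,118.3],[342.7,172.7],[294,111.7],[272.3,166.7]])
for z in(None,0):
  v,r=fit([(s,K,a),(d,K,b)],[.4,-.3,0],z);print(v,np.degrees(v[2]),r)
# cup: top corners
T=np.array([[-36,-21,79],[-36,21,79],[36,21,79],[36,-21,79]])/1000
ua=lambda q:np.array(q)
a=(np.array([[588,40],[680,42],[692,158],[597,158]])-[500,0])/4.286+[355,240]
b=(np.array([[730,362],[735,440],[560,440],[567,362]])-[500,300])/4.286+[230,260]
for z in(None,0):
  v,r=fit([(s,T,a),(d,T,b)],[.5,0.1,0],z);print(v,np.degrees(v[2]),r)
E
```

```text
[ 0.52082655 -0.24428828  0.11548592 -0.00818135] 6.616855689514927 [[0.3, -0.7], [-0.4, -0.8], [-1.3, 0.1], [0.1, 0.4], [1.8, 0.2], [2.1, 3.8], [-1.6, -0.4], [-2.8, 0.5]]
[ 0.52507803 -0.23829571  0.1169553 ] 6.701044974237003 [[0.2, -2.0], [0.6, -2.1], [-1.7, -0.8], [1.0, -0.5], [-0.1, -1.6], [-0.1, 2.3], [-4.0, -2.2], [-5.5, -1.0]]
[ 0.46507465  0.25487217  0.30843742 -0.00432422] 17.672162683000888 [[-0.8, 0.4], [-0.2, -0.0], [0.7, -0.5], [-0.5, -0.6], [1.0, 0.3], [-1.0, 0.1], [-0.5, 0.2], [-0.1, 0.3]]
[0.46568066 0.25635385 0.30859993] 17.681473333604796 [[0.0, -1.0], [0.6, -1.4], [1.6, -1.8], [0.4, -1.9], [0.4, -0.7], [-1.7, -0.9], [-1.4, -0.8], [-0.9, -0.7]]
```

```bash
python3 -m crank '[{"gripper":85,"travel":[56,-24,-10],"twist":[0,0,0]},{"gripper":85,"travel":[56,-24,-10],"twist":[0,0,0]},{"gripper":85,"travel":[56,-24,-10],"twist":[0,0,0]},{"gripper":85,"travel":[56,-24,-10],"twist":[0,0,0]},{"gripper":85,"travel":[56,-24,-10],"twist":[0,0,0]},{"gripper":85,"travel":[56,-24,-10],"twist":[0,0,0]},{"gripper":85,"travel":[56,-24,-10],"twist":[0,0,0]},{"gripper":85,"travel":[0,0,0],"twist":[0,0,0]},{"gripper":85,"travel":[0,0,0],"twist":[0,0,0]}]'
cat > snap.py <<'E'
import sys,json
from h import *
n=sys.argv[1]; c=bot.calibration("wrist"); im=bot.camera("wrist")
cv2.imwrite(f"pics/{n}.png",im[:,:,::-1]); c["camera_from_world"]=np.array(c["camera_from_world"]).tolist(); json.dump(c,open(f"{n}.json","w"))
E
python3 snap.py w1
```

```text
time: 1.27
ee_pos: [0.4704, -0.2797, 0.3009]
tcp_rot: [-180.0, 0.0, 13.6]
wrist_force: [-0.1, -1.5, -0.4]
opening: 0.085
grasp_force: 0.0
```

View pics/w1.png

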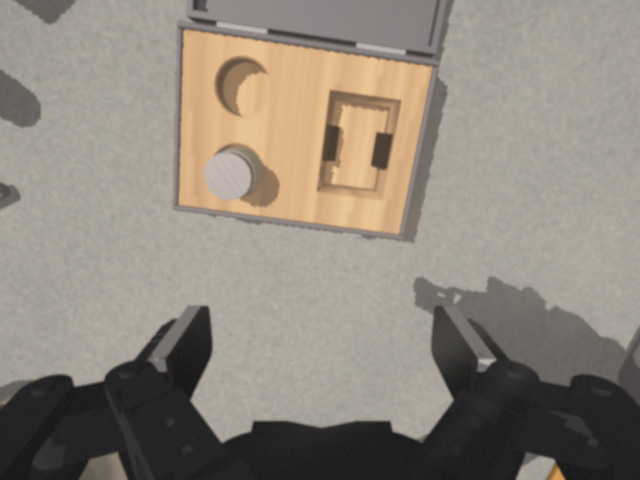

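The case fills the upper middle: shell corners at about (180,23), (438,66), (404,240) and (175,209), with the cutout mouth at (331,90)–(386,198).

```bash
python3 - <<'E'
from h import *
import json
c=json.load(open("w1.json"))
K=np.array([[91,126,48],[91,-126,48],[-91,126,48],[-91,-126,48],[51,-24,45],[51,-96,45],[-51,-24,45],[-51,-96,45]])/1000
uv=np.array([[180,23],[438,66],[175,209],[404,240],[331,90],[400,100],[318,191],[386,198]])
for z in (None,0,-.008):
  v,r=fit([(c,K,uv)],[.52,-.24,.11],z);print(v,np.degrees(v[2]),r)
  print(place([[0,-.06,.017]],v[0],v[1],0,v[2]))
o=bot.get_obs();p=o["ee_pos"];print(p,o["tcp_rot"])
a=np.radians(o["tcp_rot"][2]);d=np.array([.45,.235])-p[:2]
print(d@[np.cos(a),np.sin(a)],d@[np.sin(a),-np.cos(a)])
im=cv2.imread("pics/w1.png")
cv2.imwrite("pics/w1c.png",cv2.resize(im[10:250,160:460],(750,600),interpolation=2))
E
```

```text
[ 0.52534949 -0.24400798  0.10483766 -0.00802524] 6.0067555534570864 [[0.1, 0.0], [1.7, -4.6], [0.9, 0.3], [-0.5, -1.2], [-0.6, 0.4], [1.0, 0.5], [-0.7, -0.2], [-3.0, 1.5]]
[[ 0.53162824 -0.30367855  0.017     ]]
[ 0.52525449 -0.24446931  0.10772502] 6.1721891948273635 [[-2.8, -1.6], [4.5, -6.3], [-1.3, 2.5], [1.7, 0.7], [-0.1, -0.2], [3.0, -0.1], [-0.2, 1.1], [-1.3, 2.8]]
[[ 0.5317055 -0.3041215  0.017    ]]
[ 0.52534897 -0.24401007  0.10483219] 6.006442132074714 [[0.1, 0.0], [1.8, -4.6], [0.8, 0.4], [-0.5, -1.2], [-0.6, 0.4], [1.0, 0.5], [-0.7, -0.2], [-3.0, 1.5]]
[[ 0.53162738 -0.30368068  0.017     ]]
[ 0.46985726 -0.28022116  0.30097827] [-1.79982324e+02  3.78457884e-02  1.34872611e+01]
0.10085496805595524 -0.505643578980022
```

View pics/w1c.png

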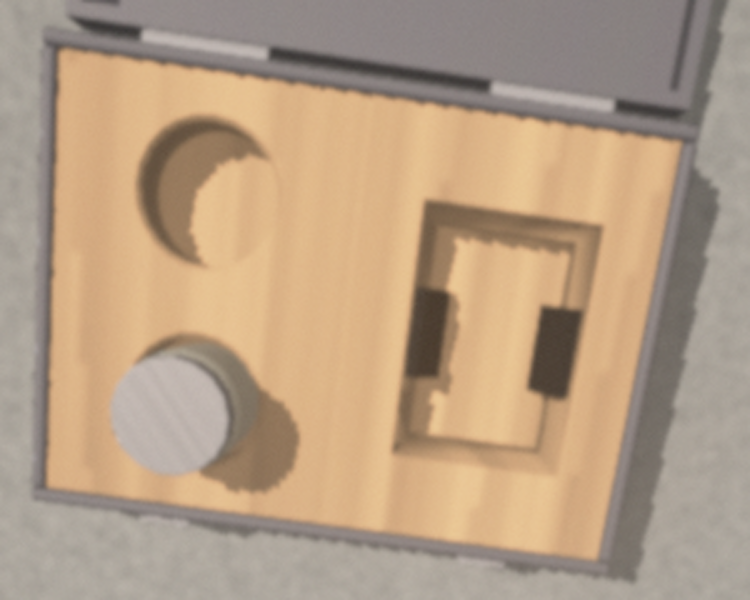

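```bash
cat >> h.py <<'E'
def fitk(obs,x0,z=0.,k0=None):   # radial k1 per camera as extra unknown (or fixed k0)
    def r(v):
        out=[]
        for i,(c,P,uv) in enumerate(obs):
            f=240/np.tan(np.radians(c["vfov"]/2)); k=v[3+i] if k0 is None else k0[i]
            q=(proj(c,place(P,v[0],v[1],z,v[2]))-[c["cx"],c["cy"]])/f
            q=q*(1+k*(q**2).sum(1,keepdims=True))
            out.append((q*f+[c["cx"],c["cy"]]-uv).ravel())
        return np.concatenate(out)
    s=least_squares(r,list(x0)+([0]*len(obs) if k0 is None else []),loss='soft_l1'); return s.x,np.round(s.fun.reshape(-1,2),1).tolist()
E
python3 - <<'E'
from h import *
import json
c=json.load(open("w1.json"))
K=np.array([[91,126,48],[91,-126,48],[-91,126,48],[-91,-126,48],[51,-24,45],[51,-96,45],[-51,-24,45],[-51,-96,45]])/1000
uv=np.array([[178,21.2],[438.8,63.2],[174,208],[402,238],[330.8,90],[401.2,100],[317.2,190.8],[382.8,198.8]])
a=np.array([[218.3,222.7],[183.3,280],[112.7,209],[67.3,262.3]])[[1,3,0,2]]
b=np.array([[272.3,166.7],[294,111.7],[342.7,172.7],[356.7,118.3]])
s,d=bot.calibration("scene"),bot.calibration("side")
for obs in ([(c,K,uv)],[(c,K,uv),(s,K[:4],a),(d,K[:4],b)]):
  v,r=fitk(obs,[.52,-.24,.11]);print(v,np.degrees(v[2]),r); print(place([[0,-.06,.017]],v[0],v[1],0,v[2]))
E
```

```text
[ 0.52699773 -0.24250622  0.09674497 -0.04242055] 5.54307850200302 [[1.5, 0.8], [1.3, -1.6], [-1.8, 0.3], [1.1, 1.9], [-0.9, -1.1], [0.1, -0.1], [-1.4, -0.5], [-0.2, 1.0]]
[[ 0.53279338 -0.30222566  0.017     ]]
[ 0.52658792 -0.24249132  0.10209319 -0.03825854 -0.05812251 -0.33796048] 5.8495090585708605 [[0.6, 1.5], [1.0, -2.3], [-1.5, 1.3], [1.6, 1.7], [-1.3, -1.0], [-0.1, -0.4], [-1.2, -0.2], [0.0, 0.9], [-1.9, -0.0], [-0.2, -1.8], [-1.0, -1.4], [1.3, -2.0], [-5.5, -1.8], [-2.6, -0.1], [-1.3, 1.7], [-0.5, 0.6]]
[[ 0.53270288 -0.3021789   0.017     ]]
```

```bash
python3 -m crank '[{"gripper":85,"travel":[10,-58,0],"twist":[0,0,0]},{"gripper":85,"travel":[10,-58,0],"twist":[0,0,0]},{"gripper":85,"travel":[10,-58,0],"twist":[0,0,0]},{"gripper":85,"travel":[10,-58,0],"twist":[0,0,0]},{"gripper":85,"travel":[10,-58,0],"twist":[0,0,0]},{"gripper":85,"travel":[10,-58,0],"twist":[0,0,0]},{"gripper":85,"travel":[10,-58,0],"twist":[0,0,0]},{"gripper":85,"travel":[10,-58,0],"twist":[0,0,0]},{"gripper":85,"travel":[9,-55,0],"twist":[0,0,0]},{"gripper":85,"travel":[0,0,0],"twist":[0,0,-0.073]},{"gripper":85,"travel":[0,0,0],"twist":[0,0,0]},{"gripper":85,"travel":[0,0,0],"twist":[0,0,0]}]'
python3 snap.py w2; python3 - <<'E'
import cv2
im=cv2.imread("pics/w2.png")
cv2.imwrite("pics/w2c.png",cv2.resize(im[80:320,170:470],(750,600),interpolation=2))
E
```

```text
time: 2.82
ee_pos: [0.4534, 0.1734, 0.3038]
tcp_rot: [-176.8, -0.2, 23.2]
wrist_force: [0.8, 0.7, -0.0]
opening: 0.0851
grasp_force: 0.0
```

View pics/w2c.png

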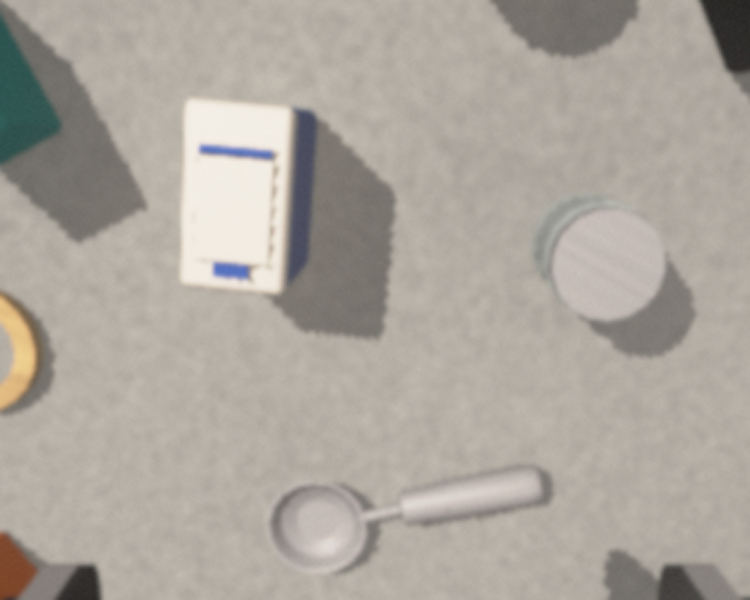

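The cup's lid corners are at crop (184,98), (298,106), (285,294) and (179,284). The jar stands about 100 mm to its right, and the way on the left is clear.

```bash
python3 - <<'E'
from h import *
import json
c=json.load(open("w2.json"))
T=np.array([[36,21,79],[36,-21,79],[-36,-21,79],[-36,21,79]])/1000
uv=np.array([[184,98],[298,106],[285,294],[179,284]])/2.5+[170,80]
for k in (-.04,0): 
  v,r=fitk([(c,T,uv)],[.465,.255,.3],0,[k]);print(v,np.degrees(v[2]),r)
v,r=fitk([(c,T,uv)],[.465,.255,.3],0,[-.04])
o=bot.get_obs();p=o["ee_pos"];print(p,o["tcp_rot"],o["q"],o["qd"],o["time"])
c2=bot.calibration("wrist");print(np.abs(np.array(c2["camera_from_world"])-c["camera_from_world"]).max())
E
```

```text
[0.46857826 0.25354958 0.31912842] 18.28471182125229 [[0.6, -0.7], [-0.8, -0.1], [-0.2, 0.4], [0.3, 0.4]]
[0.468371   0.25325267 0.31680095] 18.15135728871835 [[0.5, -1.1], [-0.7, -0.2], [-0.1, 0.7], [0.3, 0.5]]
[0.45345303 0.17350398 0.30385528] [-176.82012239   -0.18763803   23.23905417] [ 19.06922422  -1.5716241   11.53133805 103.14727762   3.18509523
 175.82372974] [ 0.33263926  0.11976842  0.12313797 -0.09128393  0.08215267 -0.33623143] 2.875
0.00041938063106233825
```

```bash
cat > go.py <<'E'
# remaining travel (tool axes, mm) and twist (rotvec, rad) to a target: x y z yaw
import sys
from h import *
from scipy.spatial.transform import Rotation as R
x,y,z,w=map(float,sys.argv[1:5]); o=bot.get_obs()
A=R.from_euler("xyz",o["tcp_rot"],degrees=True);B=R.from_euler("xyz",[180,0,w],degrees=True)
d=np.array([x,y,z])-o["ee_pos"]
print("travel now",np.round(1000*A.inv().apply(d),1),"twist",np.round((A.inv()*B).as_rotvec(),4),"travel after twist",np.round(1000*B.inv().apply(d),1))
print("pos",np.round(o["ee_pos"],4),"rpy",np.round(o["tcp_rot"],2),"F",np.round(o["wrist_force"],2),"open",o["opening"],"grip",o["grasp_force"],"t",o["time"],"q",np.round(o["q"],1))
E
python3 -m crank '[{"gripper":85,"travel":[0,0,0],"twist":[0,0,-0.18]},{"gripper":85,"travel":[0,0,0],"twist":[0,0,-0.18]},{"gripper":85,"travel":[0,0,0],"twist":[0,0,-0.18]},{"gripper":85,"travel":[0,0,0],"twist":[0,0,-0.18]},{"gripper":85,"travel":[0,0,0],"twist":[0,0,-0.18]},{"gripper":85,"travel":[0,0,0],"twist":[0,0,-0.18]},{"gripper":85,"travel":[0,0,0],"twist":[0,0,-0.18]},{"gripper":85,"travel":[0,0,0],"twist":[0,0,-0.18]},{"gripper":85,"travel":[0,0,0],"twist":[0,0,-0.18]},{"gripper":85,"travel":[0,0,0],"twist":[0,0,-0.18]},{"gripper":85,"travel":[0,0,0],"twist":[0,0,-0.18]},{"gripper":85,"travel":[0,0,0],"twist":[0,0,0]}]'; python3 go.py .4685 .2535 .30 198.2
```

```text
time: 4.38
ee_pos: [0.4534, 0.1739, 0.3038]
tcp_rot: [178.6, -2.8, 136.7]
wrist_force: [-0.4, -1.1, 0.3]
opening: 0.0851
grasp_force: 0.0
travel now [43.3 68.1  7.7] twist [ 0.0492 -0.0314 -1.0732] travel after twist [-39.2  70.9   3.8]
pos [0.4534 0.1739 0.3038] rpy [178.57  -2.85 136.73] F [-0.39 -1.12  0.27] open 0.08510762274036521 grip 0.0 t 4.375 q [ 19.1  -1.6  11.5 103.1   3.2  62.4]
```

```bash
python3 -m crank '[{"gripper":85,"travel":[0,0,0],"twist":[0.0082,-0.0052,-0.179]},{"gripper":85,"travel":[0,0,0],"twist":[0.0082,-0.0052,-0.179]},{"gripper":85,"travel":[0,0,0],"twist":[0.0082,-0.0052,-0.179]},{"gripper":85,"travel":[0,0,0],"twist":[0.0082,-0.0052,-0.179]},{"gripper":85,"travel":[0,0,0],"twist":[0.0082,-0.0052,-0.179]},{"gripper":85,"travel":[0,0,0],"twist":[0.0082,-0.0052,-0.178]},{"gripper":85,"travel":[-20,36,2],"twist":[0,0,0]},{"gripper":85,"travel":[-19,35,2],"twist":[0,0,0]},{"gripper":85,"travel":[0,0,0],"twist":[0,0,0]},{"gripper":85,"travel":[0,0,0],"twist":[0,0,0]}]'; python3 go.py .4685 .2535 .15 198.2; python3 snap.py w3
```

```text
time: 5.62
ee_pos: [0.468, 0.2536, 0.2997]
tcp_rot: [-180.0, -0.0, -161.8]
wrist_force: [0.2, -0.3, -0.4]
opening: 0.0852
grasp_force: 0.0
travel now [ -0.6  -0.3 149.7] twist [-0.0001 -0.0006 -0.0004] travel after twist [ -0.5  -0.3 149.7]
pos [0.468  0.2536 0.2997] rpy [-1.7999e+02 -4.0000e-02 -1.6182e+02] F [ 0.17 -0.26 -0.36] open 0.08516961949270159 grip 0.0 t 5.625 q [ 28.5   4.7  17.6 102.9   0.   10.3]
```

View pics/w3.png

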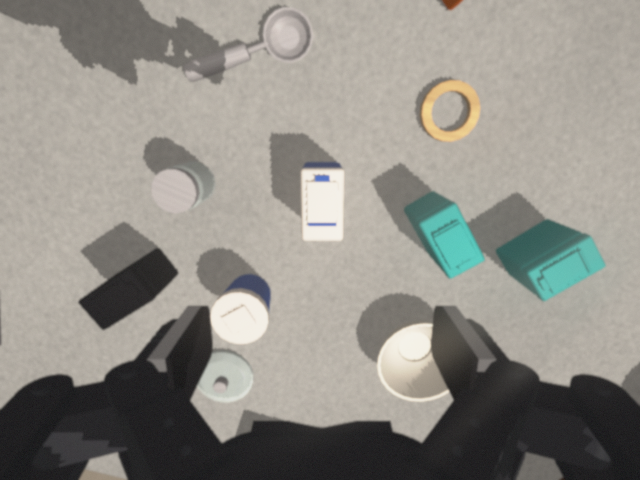

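The lid is at (302,170)–(343,241), squared up and centred between the fingers (column 322). Neighbours are clear.

```bash
python3 - <<'E'
from h import *
import json
c=json.load(open("w3.json"))
T=np.array([[-36,-21,79],[-36,21,79],[36,21,79],[36,-21,79]])/1000
uv=np.array([[301.5,169.5],[344,169.5],[343.5,241],[302.5,241]])
v,r=fitk([(c,T,uv)],[.465,.255,.3],0,[-.04]);print(v,np.degrees(v[2]),r)
E
```

```text
[0.46791109 0.25549941 0.32134196] 18.411538109704864 [[-0.8, -0.4], [0.9, -0.5], [0.4, 0.4], [-0.4, 0.6]]
```

```bash
python3 -m crank '[{"gripper":85,"travel":[0,1,50],"twist":[0,0,0]},{"gripper":85,"travel":[0,0,50],"twist":[0,0,0]},{"gripper":85,"travel":[0,0,50],"twist":[0,0,0]},{"gripper":85,"travel":[0,0,40],"twist":[0,0,0]},{"gripper":85,"travel":[0,0,30],"twist":[0,0,0]},{"gripper":85,"travel":[0,0,25],"twist":[0,0,0]},{"gripper":85,"travel":[0,0,12],"twist":[0,0,0]},{"gripper":85,"travel":[0,0,0],"twist":[0,0,0]},{"gripper":30,"travel":[0,0,0],"twist":[0,0,0]},{"gripper":30,"travel":[0,0,0],"twist":[0,0,0]},{"gripper":30,"travel":[0,0,0],"twist":[0,0,0]},{"gripper":30,"travel":[0,0,0],"twist":[0,0,0]}]' 50; python3 go.py .468 .2545 .042 198.2
```

```text
time: 7.18
ee_pos: [0.4682, 0.2552, 0.0437]
tcp_rot: [180.0, 0.1, -161.7]
wrist_force: [-0.5, -0.8, 7.4]
opening: 0.0413
grasp_force: 50.5
travel now [ 0.4 -0.6  1.7] twist [0.0002 0.0013 0.0024] travel after twist [ 0.4 -0.6  1.7]
pos [0.4682 0.2552 0.0437] rpy [ 1.7999e+02  7.0000e-02 -1.6166e+02] F [-0.52 -0.81  7.39] open 0.04126562887638935 grip 50.48904284834862 t 7.175 q [ 28.6   3.2 -12.6  74.1   0.   10.3]
```

```bash
python3 -m crank '[{"gripper":30,"travel":[0,0,-20],"twist":[0,0,0]},{"gripper":30,"travel":[0,0,-35],"twist":[0,0,0]},{"gripper":30,"travel":[0,0,-40],"twist":[0,0,0]},{"gripper":30,"travel":[0,0,-40],"twist":[0,0,0]},{"gripper":30,"travel":[0,0,-20],"twist":[0,0,0.07]},{"gripper":30,"travel":[0,0,0],"twist":[0,0,0.148]},{"gripper":30,"travel":[0,0,0],"twist":[0,0,0]}]'; python3 go.py .5327 -.302 .2 185.8
```

```text
time: 8.05
ee_pos: [0.4677, 0.255, 0.1977]
tcp_rot: [180.0, -0.0, -174.1]
wrist_force: [0.5, -0.3, -1.3]
opening: 0.0416
grasp_force: 50.7
travel now [  -7.3 -560.7   -2.4] twist [ 0.0001 -0.0003  0.0018] travel after twist [  -8.3 -560.7   -2.3]
pos [0.4677 0.255  0.1977] rpy [ 1.7999e+02 -2.0000e-02 -1.7410e+02] F [ 0.46 -0.3  -1.32] open 0.04156683128668977 grip 50.66817048937082 t 8.05 q [28.6  2.   3.3 91.2  0.  22.7]
```

```bash
python3 -m crank '[{"gripper":30,"travel":[-1,-40,0],"twist":[0,0,0]},{"gripper":30,"travel":[-1,-52,0],"twist":[0,0,0]},{"gripper":30,"travel":[-1,-52,0],"twist":[0,0,0]},{"gripper":30,"travel":[-1,-52,0],"twist":[0,0,0]},{"gripper":30,"travel":[-1,-52,0],"twist":[0,0,0]},{"gripper":30,"travel":[-1,-52,0],"twist":[0,0,0]},{"gripper":30,"travel":[-1,-52,0],"twist":[0,0,0]},{"gripper":30,"travel":[-1,-52,0],"twist":[0,0,0]},{"gripper":30,"travel":[0,-40,0],"twist":[0,0,0]},{"gripper":30,"travel":[0,-16,0],"twist":[0,0,0]},{"gripper":30,"travel":[0,0,0],"twist":[0,0,0]},{"gripper":30,"travel":[0,0,0],"twist":[0,0,0]}]'; python3 go.py .5327 -.302 .2 185.8; python3 snap.py w4
```

```text
time: 9.55
ee_pos: [0.5225, -0.2008, 0.1976]
tcp_rot: [180.0, -0.0, -174.1]
wrist_force: [0.0, 0.5, -0.8]
opening: 0.0418
grasp_force: 50.9
travel now [   0.4 -101.7   -2.4] twist [ 0.0005 -0.0005  0.0026] travel after twist [ 1.000e-01 -1.017e+02 -2.400e+00]
pos [ 0.5225 -0.2008  0.1976] rpy [ 1.7997e+02 -3.0000e-02 -1.7405e+02] F [ 0.04  0.46 -0.78] open 0.04177301424594029 grip 50.9084589779377 t 9.55 q [-21.    5.8   7.2  91.5   0.  -27. ]
```

View pics/w4.png

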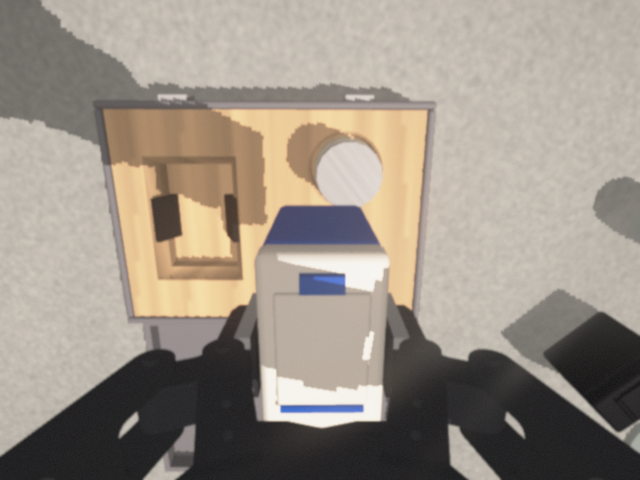

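The case is seen square on: shell corners at (95,101), (434,102) and (129,320), mouth at (143,158)–(242,279). The cup hangs straight in the fingers.

```bash
python3 - <<'E'
from h import *
import json
c=json.load(open("w4.json"))
T=np.array([[-51,-96,45],[-51,-24,45],[51,-24,45],[51,-96,45],[-91,-126,48],[-91,126,48],[91,-126,48]])/1000
uv=np.array([[143,158],[236,158],[242,279],[160,279],[95,101],[434,102],[129,320]])
for k in ([-.04],None):
  v,r=fitk([(c,T,uv)],[.525,-.244,.1],0,k);print(v,np.degrees(v[2]),r,place([[0,-.06,.017]],v[0],v[1],0,v[2]))
E
```

```text
[ 0.52548186 -0.2423178   0.09998979] 5.728993163860985 [[-0.1, -1.7], [-0.5, -1.9], [0.7, 0.6], [-1.7, 0.0], [0.0, 1.0], [2.3, 0.0], [-0.2, 2.5]] [[ 0.53147126 -0.30201811  0.017     ]]
[ 0.52539273 -0.24268237  0.10055552 -0.0486584 ] 5.761406903482989 [[-0.2, -1.6], [-0.9, -2.0], [0.4, 0.4], [-1.8, -0.1], [0.5, 1.5], [1.5, 0.0], [0.0, 2.2]] [[ 0.5314159  -0.30237928  0.017     ]]
```

```bash
python3 -m crank '[{"gripper":30,"travel":[0.5,-40,0],"twist":[0,0,0.0025]},{"gripper":30,"travel":[0.5,-42,0],"twist":[0,0,0]},{"gripper":30,"travel":[0,-19.5,0],"twist":[0,0,0]},{"gripper":30,"travel":[0,0,25],"twist":[0,0,0]},{"gripper":30,"travel":[0,0,30],"twist":[0,0,0]},{"gripper":30,"travel":[0,0,25],"twist":[0,0,0]},{"gripper":30,"travel":[0,0,15],"twist":[0,0,0]},{"gripper":30,"travel":[0,0,10],"twist":[0,0,0]},{"gripper":30,"travel":[0,0,10],"twist":[0,0,0]},{"gripper":30,"travel":[0,0,5],"twist":[0,0,0]},{"gripper":30,"travel":[0,0,0],"twist":[0,0,0]}]' 80; python3 go.py .532 -.302 .0607 185.75
```

```text
time: 10.98
ee_pos: [0.5317, -0.3029, 0.0777]
tcp_rot: [180.0, -0.0, -174.3]
wrist_force: [0.5, 0.8, -0.7]
opening: 0.041
grasp_force: 83.9
travel now [-0.4  0.9 17. ] twist [ 0.0002 -0.0004 -0.0008] travel after twist [-0.4  0.9 17. ]
pos [ 0.5317 -0.3029  0.0777] rpy [ 1.7999e+02 -2.0000e-02 -1.7430e+02] F [ 0.51  0.78 -0.67] open 0.041012825403981185 grip 83.93201932311058 t 10.975 q [-29.7  13.2   2.3  79.2  -0.  -35.4]
```

No contact yet, as expected: the tabs should be met 7 mm lower. Now pressing in small steps.

```bash
python3 -m crank '[{"gripper":30,"travel":[0,0.9,4],"twist":[0,0,0]},{"gripper":30,"travel":[0,0,3],"twist":[0,0,0]},{"gripper":30,"travel":[0,0,0],"twist":[0,0,0]}]';python3 -m crank '[{"gripper":30,"travel":[0,0,3],"twist":[0,0,0]},{"gripper":30,"travel":[0,0,0],"twist":[0,0,0]}]' ;python3 -m crank '[{"gripper":30,"travel":[0,0,3],"twist":[0,0,0]},{"gripper":30,"travel":[0,0,0],"twist":[0,0,0]}]' ; python3 go.py .532 -.302 .0607 185.75
```

```text
time: 11.35
ee_pos: [0.5317, -0.3019, 0.0707]
tcp_rot: [180.0, -0.0, -174.3]
wrist_force: [0.3, 0.2, -0.3]
opening: 0.0408
grasp_force: 84.5
time: 11.6
ee_pos: [0.5319, -0.3021, 0.0678]
tcp_rot: [-180.0, 0.0, -174.3]
wrist_force: [1.0, 0.7, 0.2]
opening: 0.0415
grasp_force: 84.7
time: 11.85
ee_pos: [0.5315, -0.3019, 0.0642]
tcp_rot: [180.0, -0.0, -174.3]
wrist_force: [1.8, 0.2, -2.2]
opening: 0.041
grasp_force: 84.4
travel now [-0.5 -0.1  3.5] twist [ 0.0005 -0.0007 -0.0008] travel after twist [-0.5 -0.1  3.5]
pos [ 0.5315 -0.3019  0.0642] rpy [ 1.7997e+02 -4.0000e-02 -1.7430e+02] F [ 1.83  0.17 -2.19] open 0.04104832473155178 grip 84.38089862465858 t 11.85 q [-29.6  13.4   1.1  77.7   0.  -35.3]
```

```bash
python3 -m crank '[{"gripper":30,"travel":[0,0,2.5],"twist":[0,0,0]},{"gripper":30,"travel":[0,0,0],"twist":[0,0,0]}]';python3 -m crank '[{"gripper":30,"travel":[0,0,2],"twist":[0,0,0]},{"gripper":30,"travel":[0,0,0],"twist":[0,0,0]}]' ; python3 - <<'E'
import sys
from h import *
s,d=bot.camera("scene"),bot.camera("side")
A=cv2.resize(s[170:300,60:220],(400,325),interpolation=2)[:,:,::-1];B=cv2.resize(d[80:210,240:400],(400,325),interpolation=2)[:,:,::-1]
w=bot.camera("wrist")[:,:,::-1]
cv2.imwrite("pics/m2.png",np.vstack([np.hstack([A,B]),cv2.resize(w[40:315],(640,275))[:, :].copy() if 0 else cv2.copyMakeBorder(w[60:320],0,0,0,160,0)]))
E
```

```text
time: 12.1
ee_pos: [0.5315, -0.3019, 0.0617]
tcp_rot: [180.0, -0.0, -174.3]
wrist_force: [0.6, 0.2, -3.2]
opening: 0.0411
grasp_force: 84.4
time: 12.35
ee_pos: [0.5316, -0.3021, 0.0608]
tcp_rot: [-180.0, 0.0, -174.3]
wrist_force: [-2.2, 0.3, 4.4]
opening: 0.0412
grasp_force: 84.6
```

View pics/m2.png

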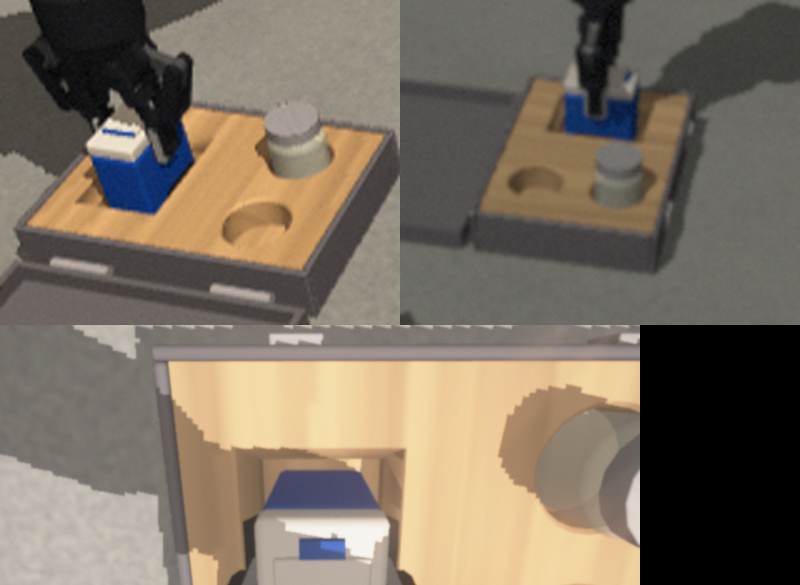

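The cup is in the cutout, central and upright, and the jar is standing. I'll press a bit further to confirm the floor.

```bash
for i in 1 2; do python3 -m crank '[{"gripper":30,"travel":[0,0,2],"twist":[0,0,0]},{"gripper":30,"travel":[0,0,0],"twist":[0,0,0]}]';done; python3 go.py .532 -.302 .0607 185.75
```

```text
time: 12.75
ee_pos: [0.5317, -0.3021, 0.0608]
tcp_rot: [-180.0, 0.1, -174.3]
wrist_force: [-7.8, 2.8, 18.5]
opening: 0.041
grasp_force: 86.2
time: 13.0
ee_pos: [0.5317, -0.3021, 0.0607]
tcp_rot: [-179.9, 0.1, -174.3]
wrist_force: [-13.1, 5.2, 31.3]
opening: 0.0408
grasp_force: 87.8
travel now [-0.3  0.1  0. ] twist [-0.0014  0.0024 -0.0009] travel after twist [-0.3  0.1  0. ]
pos [ 0.5317 -0.3021  0.0607] rpy [-1.7992e+02  1.4000e-01 -1.7430e+02] F [-13.09   5.17  31.31] open 0.0408348896148128 grip 87.79013872146606 t 13.0 q [-29.6  13.3   0.6  77.1   0.  -35.3]
```

Rigid stop at TCP z 0.0607, exactly the computed home height. Relax, release and retreat.

```bash
python3 -m crank '[{"gripper":30,"travel":[0,0,-3.5],"twist":[0,0,0]},{"gripper":30,"travel":[0,0,0],"twist":[0,0,0]},{"gripper":60,"travel":[0,0,0],"twist":[0,0,0]},{"gripper":80,"travel":[0,0,0],"twist":[0,0,0]},{"gripper":80,"travel":[0,0,0],"twist":[0,0,0]},{"gripper":80,"travel":[0,0,0],"twist":[0,0,0]},{"gripper":80,"travel":[0,0,-15],"twist":[0,0,0]},{"gripper":80,"travel":[0,0,-40],"twist":[0,0,0]},{"gripper":80,"travel":[0,0,-50],"twist":[0,0,0]},{"gripper":80,"travel":[0,0,-50],"twist":[0,0,0]},{"gripper":80,"travel":[0,0,0],"twist":[0,0,0]},{"gripper":80,"travel":[0,0,0],"twist":[0,0,0]}]' ; python3 snap.py w5; python3 - <<'E'
from h import *
s,d=bot.camera("scene"),bot.camera("side")
A=cv2.resize(s[170:300,60:220],(400,325),interpolation=2)[:,:,::-1];B=cv2.resize(d[80:210,240:400],(400,325),interpolation=2)[:,:,::-1]
w=cv2.imread("pics/w5.png")
cv2.imwrite("pics/m3.png",np.vstack([np.hstack([A,B]),cv2.copyMakeBorder(w[60:330],0,0,0,160,0)]))
E
```

```text
time: 14.5
ee_pos: [0.5317, -0.3021, 0.2149]
tcp_rot: [-180.0, 0.0, -174.3]
wrist_force: [-0.7, -0.1, 0.1]
opening: 0.0801
grasp_force: 0.0
```

View pics/m3.png

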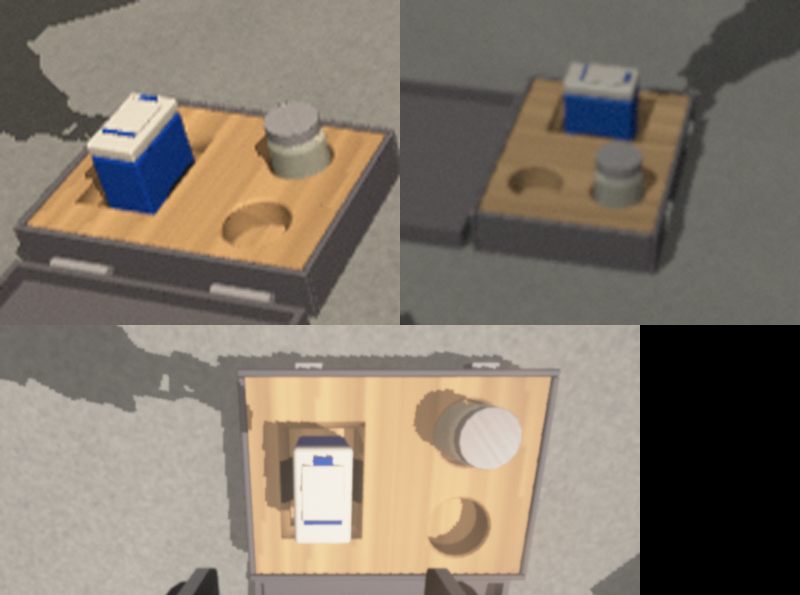

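Cup upright between the tabs, jar standing, gripper clear. One numeric check of the lid height.

```bash
python3 - <<'E'
from h import *
import json
c=json.load(open("w5.json"))
im=cv2.imread("pics/w5.png")
for z in (.017,.027):
  T=place(np.array([[-36,-21,79],[-36,21,79],[36,21,79],[36,-21,79]])/1000,.532,-.302,z,.1)
  p=proj(c,T);print(z,np.round(p).tolist())
s=bot.calibration("scene");d=bot.calibration("side")
P=np.array([[36,-18,79],[36,18,79],[-36,18,79],[-36,-18,79]])/1000
for z in (.017,.027):
  T=place(P,.532,-.302,z,.1)
  print(z,np.round((proj(s,T)-[60,170])*2.5).tolist(),np.round((proj(d,T)-[240,80])*2.5+[400,0]).tolist())
E
```

```text
0.017 [[290.0, 184.0], [351.0, 184.0], [349.0, 281.0], [293.0, 281.0]]
0.027 [[289.0, 186.0], [352.0, 186.0], [350.0, 286.0], [292.0, 286.0]]
0.017 [[83.0, 145.0], [124.0, 151.0], [170.0, 97.0], [131.0, 91.0]] [[567.0, 61.0], [560.0, 79.0], [630.0, 88.0], [636.0, 69.0]]
0.027 [[79.0, 135.0], [120.0, 141.0], [167.0, 87.0], [128.0, 82.0]] [[567.0, 52.0], [560.0, 71.0], [630.0, 79.0], [637.0, 60.0]]
```

```bash
python3 -c "
from workcell import bot
print(bot.job_done())"
```

```text
the job is handed in; nothing more can be done
None
```

The blue snack cup is pressed home in the oblong cutout and released; it is upright, the jar still stands in its own cutout, and the job was handed in at about 14.6 s (limit 42 s).

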